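# Fit the stacked lids to their canister jars

## Task

The lids of this canister set came out of the kiln stacked on the round kiln shelf, the largest at the bottom. Take the stack apart and close every jar with its own lid, the one of the same glaze and size, seated fully home and level on the rim. Lower the lids, do not drop them; leave the jars standing where they are, and do not disturb the brick and the tool pot.

Things in the scene. Friction and masses are not known exactly. Their poses are not given: they have to be found in the camera images.
- lid_white: cream-white lid (smallest, top of the stack), 50 g: plate 56 dia x 6; cylindrical knob 18 dia x 18 high on it, to grip; hollow ring 20 deep below (39 outer dia, 34 at its foot, wall 4). Origin: centre of the ring's foot, z up; plate top at 26, knob top 44. Its ring stands loosely over the next lid's knob, on that lid's plate (origins 26 apart): lift straight up.
- lid_blue: dark cobalt-blue lid (second from the top), 80 g: plate 72 dia x 6; cylindrical knob 18 dia x 18 high on it, to grip; hollow ring 20 deep below (55 outer dia, 50 at its foot, wall 4). Origin: centre of the ring's foot, z up; plate top at 26, knob top 44. Its ring stands loosely over the next lid's knob, on that lid's plate (origins 26 apart): lift straight up.
- lid_ochre: ochre-yellow lid (third from the top), 120 g: plate 88 dia x 6; cylindrical knob 18 dia x 18 high on it, to grip; hollow ring 20 deep below (71 outer dia, 66 at its foot, wall 4). Origin: centre of the ring's foot, z up; plate top at 26, knob top 44. Its ring stands loosely over the next lid's knob, on that lid's plate (origins 26 apart): lift straight up.
- lid_green: dark green lid (largest, bottom of the stack), 170 g: plate 104 dia x 6; cylindrical knob 18 dia x 18 high on it, to grip; hollow ring 20 deep below (87 outer dia, 82 at its foot, wall 4). Origin: centre of the ring's foot, z up; plate top at 26, knob top 44. It stands on the kiln shelf (150 dia x 14).
- jar_white: cream-white glazed open upright jar with a bare clay foot, loose on the bench, 220 g, outer dia 56, height 80, mouth 45 dia. Origin: centre of its underside, z up. Its lid is seated when the plate rests on the rim (lid origin 60 above the jar's); the ring then has 3 play all round.
- jar_blue: dark cobalt-blue glazed open upright jar with a bare clay foot, loose on the bench, 340 g, outer dia 72, height 92, mouth 61 dia. Origin: centre of its underside, z up. Its lid is seated when the plate rests on the rim (lid origin 72 above the jar's); the ring then has 3 play all round.
- jar_ochre: ochre-yellow glazed open upright jar with a bare clay foot, loose on the bench, 500 g, outer dia 88, height 104, mouth 77 dia. Origin: centre of its underside, z up. Its lid is seated when the plate rests on the rim (lid origin 84 above the jar's); the ring then has 3 play all round.
- jar_green: dark green glazed open upright jar with a bare clay foot, loose on the bench, 700 g, outer dia 104, height 116, mouth 93 dia. Origin: centre of its underside, z up. Its lid is seated when the plate rests on the rim (lid origin 96 above the jar's); the ring then has 3 play all round.
- brick: bystander: small red clay brick 110 x 60 x 45 lying loose on the bench. Origin: centre of its underside, x along its length.
- tool_pot: bystander: red clay pot 68 dia x 90 with modelling tools standing in it up to 155 high, loose on the bench, one piece with its tools. Origin: centre of its underside.
Things that resemble listed ones, but are neither listed nor needed, are in the scene too. Leave any pink look-alike of the lid_green alone.

How it is judged:
At the end, for the whole second after the job is handed in: Each of the four lids sits at rest in the jar of its own glaze: centred within 6 mm, plate on the rim within 3 mm, level within 0.08 rad; every jar upright within 0.08 rad and within 30 mm of where it stood (horizontal distance between lid_white and jar_white below 0.006 m and z of lid_white in the frame of jar_white between 0.057 and 0.063 m and angle between each of lid_white, jar_white, lid_blue, jar_blue, lid_ochre, jar_ochre, lid_green, jar_green's own z axis and vertical below 0.08 rad and linear speed of each of lid_white, lid_blue, lid_ochre, lid_green below 0.02 m/s and distance of each of jar_white, jar_blue, jar_ochre, jar_green from where it was at the start of the episode below 0.03 m and horizontal distance between lid_blue and jar_blue below 0.006 m and z of lid_blue in the frame of jar_blue between 0.069 and 0.075 m and horizontal distance between lid_ochre and jar_ochre below 0.006 m and z of lid_ochre in the frame of jar_ochre between 0.081 and 0.087 m and horizontal distance between lid_green and jar_green below 0.006 m and z of lid_green in the frame of jar_green between 0.093 and 0.099 m); the robot touches nothing.
It fails at once if a lid is dropped (moves faster than 0.7 m/s with no finger on it) ((linear speed of lid_white above 0.7 m/s and contact force between lid_white and the fingers below 0.05 N) or (linear speed of lid_blue above 0.7 m/s and contact force between lid_blue and the fingers below 0.05 N) or (linear speed of lid_ochre above 0.7 m/s and contact force between lid_ochre and the fingers below 0.05 N) or (linear speed of lid_green above 0.7 m/s and contact force between lid_green and the fingers below 0.05 N)).
It fails at once if a jar is knocked over (angle between any of jar_white, jar_blue, jar_ochre, jar_green's own z axis and vertical above 0.35 rad).
It fails at once if the brick or the tool pot is disturbed (moved more than 30 mm) (distance of any of brick, tool_pot from where it was at the start of the episode above 0.03 m).
It also fails if it takes over 106 s, if anything falls off the work surface, if the arm or the gripper's body presses on something with over 40 N, if the wrist force passes 120 N, or if a joint passes its speed limit or range.

## Robot

A 6-joint arm with a two-finger parallel gripper is mounted at the origin on the work surface. World frame = base frame: x ahead of the robot, y to its left, z up, the work surface at z = 0. Lengths are in m, angles in rad, forces in N, time in s.
With the tool pointing down it reaches from about 0.325 to 0.775 m from the base axis. Payload 5.5 kg.
Tool frame: the origin (TCP) lies midway between the tips of the shut fingers; the grasp point (between the pads) lies robot.pinch_z behind it (robot.pinch_z is the distance from the TCP to the grasp point, in m); z points along the fingers, y is the line along which they close (so a half turn about z gives the same grasp; the last joint's range is limited). The gripper opens to 85 mm and grips with 20 to 120 N. Pads are 22 mm wide; open, the fingers measure 114 mm over their backs; the gripper's body (76 mm by 85 mm) begins 54 mm behind the grasp point. The pads swing forward as they close: fully open they stand 13 mm farther back than shut.
Start: joints at [1.176, 0.091, 1.231, -0, 1.82, -0.057], TCP at [0.199, 0.566, 0.231] pointing down, gripper open.
Joint ranges: [-2.87, 2.87], [-0.86, 2.18], [0.17, 2.46], [-1.51, 4.65], [0.06, 2.69], [-2.65, 2.65]. Speed limits (rad/s): [2.57, 2.57, 3.01, 3.14, 3.14, 3.14].

## Interface

Orientations are given as a 3x3 rotation matrix whose columns are the frame's x, y, z axes.
In Python, from bench import robot gives the robot as it stands.
- The arm moves only by the tool play_rows, never from a script. Its argument "motion" is text: rows parted by semicolons, each of 7 numbers parted by spaces: the shift along the tool's x, y, z in m, then the turn, a rotation vector about the tool's x, y, z in rad, then the finger opening in m, from 0 to 0.0854. In form: x y z rx ry rz fingers; .... A call has exactly 10 rows; each row is the pose to reach, as a shift and turn from the pose commanded when the call began, along the tool's axes at that moment; what a row does not reach only later rows make up. A row lasts 1/12 s, in which the tool goes at most 41.7 mm and 7.16 degrees, less where a joint would pass 70% of its speed; a pose out of reach is approached as far as the arm can. A call with a gripper value outside its range is refused whole. The fingers move at their own pace and stop on an object; the grip force is fixed at half the most. Time passes only in rows, so rows that repeat a pose let the fingers close, or fill a call up. It gives the time, the measured TCP pose, the force, the opening and the grip force at its end, in the units of the state.
- robot.read_state(): the state, without advancing time (a new reading comes with each control period).
- robot.grab_frame(name): name is "scene" or "top"; returns (picture, depth): 400x640x3 uint8, red, green, blue; 400x640 float32, m along the optical axis (not along the pixel's ray), 0 where there is no reading.
- robot.camera_model(name): a dict with "intrinsics" (3x3 intrinsics, pixels), "rvec" (rotation vector, rad) and "tvec" (3), from world to camera coordinates, as OpenCV has them. Camera axes: x right, y down, z forward; pixel columns grow to the right and rows downward; lengths in m; the calibration is good to about 2 mm. A picture is of the moment at which its call begins. camera_model takes no time and is no camera call.
- robot.sign_off(): hands the job in; it is judged then, once.
The state is a dict: "time_s": time; "qpos": joint angles; "joint_velocities": joint speeds; "joint_efforts": joint torques, N m; "tool_pos": TCP position; "ee_rot": TCP orientation; "ft_force": force on the tool from outside, world axes, zero at the start; "moment": the same for the moment, N m; "opening": opening from 0.0 (shut) to 1.0 (fully open); "grasp_force": force on a finger pad.
Only numpy, scipy, OpenCV 4.12 (cv2) and the standard library are available. Lean on these libraries where they do the work, as an engineer would, in place of code of your own. Each camera call takes 0.05 s, during which the arm holds its last target. There are 200 camera calls.

## Working session

There is one attempt and no reset: what is moved stays moved. The work goes in short steps, Python scripts to look and compute and a tool call to move; the robot and the scene stay as the last step left them, time stands still between calls to the robot, and variables do not carry over. Pictures are saved under pics/ and viewed, at most 14 in all, crops included, and the job is handed in when it is done.

Besides the shell and the picture viewer there is one more tool, called after "Request:" as a command line: name --argument value ..., lists and objects as JSON in quotes. play_rows: Moves the arm, as the interface text tells. Its arguments: {"type":"object","properties":{"motion":{"type":"string"}},"required":["motion"]}

```bash
mkdir -p pics; python3 - <<'E'
from bench import robot
import cv2,numpy as np
s=robot.read_state();print(s['tool_pos'],s['ee_rot'],s['opening'],robot.pinch_z)
for n in("top","scene"):
    p,d=robot.grab_frame(n);np.savez(f'{n}.npz',p=p,d=d);cv2.imwrite(f'pics/{n}0.png',p[:,:,::-1])
    m=robot.camera_model(n);R=cv2.Rodrigues(np.array(m['rvec']))[0];print(n,m['intrinsics'],R,-R.T@np.ravel(m['tvec']))
E
```

```text
[0.19873306 0.56581535 0.23012615] [[-9.43490605e-01  3.31398406e-01 -7.58447372e-04]
 [ 3.31399261e-01  9.43488734e-01 -1.88092307e-03]
 [ 9.22516436e-05 -2.02598214e-03 -9.99997943e-01]] 1.0038211168398479 0.0187
top [[437.23131062   0.         319.70527266]
 [  0.         437.23131062 194.26052765]
 [  0.           0.           1.        ]] [[-0.078928   -0.99686136  0.00614796]
 [-0.96487968  0.07484284 -0.251805  ]
 [ 0.25055455 -0.02580651 -0.96775846]] [0.35392551 0.00278522 1.02374244]
scene [[501.58906578   0.         328.60687306]
 [  0.         501.58906578 206.6917841 ]
 [  0.           0.           1.        ]] [[-0.23694534  0.97152241  0.00105536]
 [ 0.82601875  0.20202994 -0.52619097]
 [-0.51141953 -0.12380675 -0.85036578]] [1.17284317 0.15385867 1.09996818]
```

View pics/top0.png

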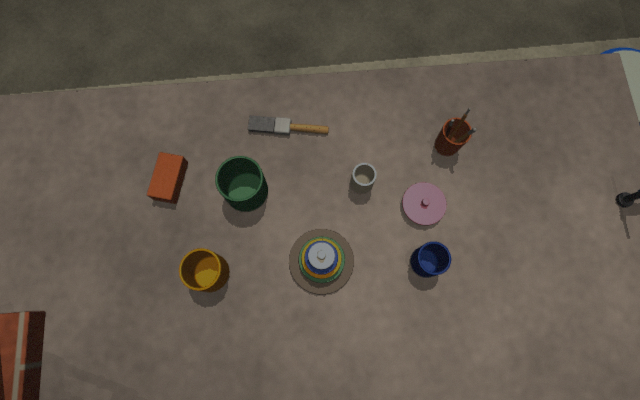

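View pics/scene0.png

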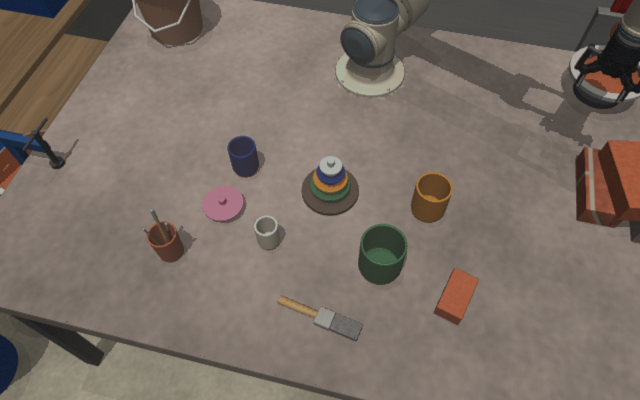

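The top view shows the stack of lids on the round shelf at (321,256), and the pink look-alike lid at (424,203). The jars are white (364,176), blue (431,260), ochre (203,270) and green (241,183). The brick is at (167,177), the tool pot at (453,135) and a stray brush at (288,126).

Things that could be taken for the target lids are the stack at top (321,256) / scene (330,165), and the pink lid at top (424,203) / scene (222,204). I choose the stack, since it is on the shelf and its glazes match the description.

```bash
cat > h.py <<'E'
import numpy as np,cv2
from bench import robot
from scipy.optimize import least_squares
def cloud(n,p=None,d=None):
    if d is None:p,d=robot.grab_frame(n)
    m=robot.camera_model(n);K=np.array(m['intrinsics']);R=cv2.Rodrigues(np.array(m['rvec']))[0];t=np.ravel(m['tvec'])
    v,u=np.mgrid[:400,:640];P=np.stack([(u-K[0,2])/K[0,0]*d,(v-K[1,2])/K[1,1]*d,d],-1)
    W=(P-t)@R;W[d==0]=np.nan
    return p,W
def proj(n,X):
    m=robot.camera_model(n);return cv2.projectPoints(np.array(X,float).reshape(-1,3),np.array(m['rvec']),np.array(m['tvec']),np.array(m['intrinsics']),None)[0].reshape(-1,2)
def annulus(W,c,H,ro,ri,tol=.006):
    c=np.array(c,float)
    for _ in range(6):
        q=W[(abs(W[...,2]-H)<tol)&(np.hypot(W[...,0]-c[0],W[...,1]-c[1])<ro+.012)]
        c=least_squares(lambda k:np.hypot(q[:,0]-k[0],q[:,1]-k[1])-(ro+ri)/2,c,loss='soft_l1',f_scale=.002).x
    r=np.hypot(*(q[:,:2]-c).T);return c,len(q),r.mean(),r.std(),np.median(q[:,2])
def disc(W,c,H,r,tol=.004):
    c=np.array(c,float)
    for _ in range(6):
        q=W[(abs(W[...,2]-H)<tol)&(np.hypot(W[...,0]-c[0],W[...,1]-c[1])<r+.006)]
        c=cv2.minEnclosingCircle(q[:,:2].astype(np.float32)*1000)[0];c=np.array(c)/1000
    return c,len(q),np.hypot(*(q[:,:2]-c).T).max(),q[:,:2].mean(0),np.median(q[:,2])
JR=dict(white=(.080,.028,.0225),blue=(.092,.036,.0305),ochre=(.104,.044,.0385),green=(.116,.052,.0465))
E
python3 - <<'E'
from h import *
px=dict(top=dict(white=(364,172),blue=(431,256),ochre=(203,266),green=(241,176),stack=(321,256),shelf=(293,275),bench=(321,330)),)
np.set_printoptions(precision=4,suppress=True)
W={};
for n in('top','scene'):
    z=np.load(n+'.npz');p,W[n]=cloud(n,z['p'],z['d'])
for k in JR:
    u,v=px['top'][k];g=W['top'][v-30:v+30,u-30:u+30].reshape(-1,3);H,ro,ri=JR[k]
    c0=np.nanmean(g[abs(g[:,2]-H)<.006],0)[:2]
    for n in W:print(k,n,*annulus(W[n],c0,H,ro,ri))
for k in('stack','shelf','bench'):print(k,W['top'][px['top'][k][1],px['top'][k][0]])
c0=W['top'][256,321][:2]
for H,r in((.014+26*3/1000+.044,.009),(.118,.028),(.092,.036),(.066,.044),(.04,.052),(.014,.075)):
    for n in W:print(H,n,*disc(W[n],c0,H,r,.003 if r<.06 else .002))
for k,(u,v) in dict(pot=(453,125),brick=(170,170),brush=(265,124),pinkknob=(424,202)).items():print(k,W['top'][v,u])
p=np.load('top.npz')['p'][190:320,250:390];cv2.imwrite('pics/crop.png',cv2.resize(p[:,:,::-1],None,fx=4,fy=4,interpolation=2))
E
```

```text
white top [ 0.6372 -0.1254] 191 0.02514963686669421 0.0017514974488675402 0.07923267228750375
white scene [ 0.6448 -0.1258] 180 0.025168732675014727 0.0018861443795056719 0.0795724588436382
blue top [ 0.4371 -0.2525] 271 0.03294452416840979 0.001610043420338171 0.09140104587051578
blue scene [ 0.4442 -0.253 ] 204 0.033246587536396456 0.002096768647609051 0.09067347575796555
ochre top [0.4516 0.2401] 368 0.041008307640169925 0.0016843934147459686 0.10308830324418623
ochre scene [0.4588 0.2402] 278 0.04120749978648598 0.00198638162663862 0.10293439707388334
green top [0.6384 0.1509] 396 0.048993696265964476 0.0017077630191498921 0.1149320252908636
green scene [0.646  0.1506] 392 0.04898335750061091 0.0017974770908359822 0.114932028416459
stack [ 0.4548 -0.0133  0.1366]
shelf [0.4308 0.0515 0.0131]
bench [ 0.3057 -0.0026 -0.0001]
0.136 top [ 0.4579 -0.0136] 53 0.008599562144336055 [ 0.4579 -0.0134] 0.13554505059527344
0.136 scene [ 0.465  -0.0137] 27 0.008628981125878413 [ 0.4646 -0.0144] 0.13548927631940916
0.118 top [ 0.4578 -0.0138] 447 0.027598716200139196 [ 0.4576 -0.0137] 0.117428
[... 251 characters left out ...]
784 -0.0103] 0.09148897825100231
0.066 top [ 0.4588 -0.0142] 321 0.04377493527569119 [ 0.4528 -0.014 ] 0.06548956766334563
0.066 scene [ 0.4657 -0.0142] 278 0.04409248543619373 [ 0.4853 -0.0119] 0.06541542359963895
0.04 top [ 0.459  -0.0148] 374 0.05187642683417323 [ 0.4513 -0.0166] 0.03950490609873833
0.04 scene [ 0.467  -0.0152] 307 0.05153707725232772 [ 0.4923 -0.0106] 0.03992597164433131
0.014 top [ 0.4585 -0.0144] 1204 0.0747722416282416 [ 0.453  -0.0132] 0.013939907555516114
0.014 scene [ 0.4658 -0.0148] 658 0.0756878993065198 [ 0.49   -0.0079] 0.013960794577772067
pot [ 0.7497 -0.3536  0.0575]
brick [0.6946 0.3232 0.0402]
brush [0.8034 0.0968 0.0198]
pinkknob [ 0.5708 -0.2622  0.0431]
```

View pics/crop.png

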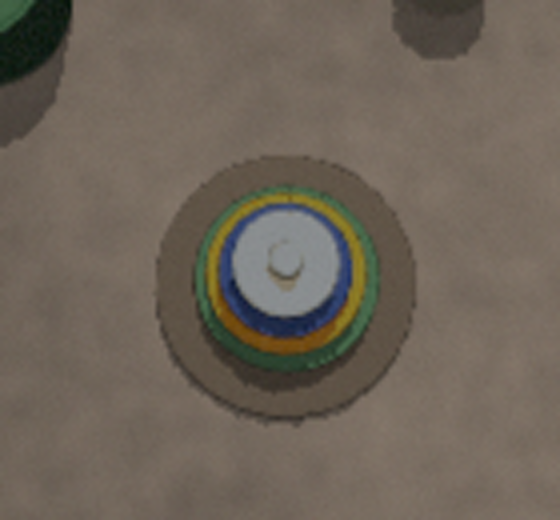

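The crop confirms the choice: the white, blue, ochre and green lids are nested on the shelf, with the knob at about (321,255) in the full image. The two cameras differ by a constant 7 mm in x but agree in y. I'll close along y and rely on relative displacements, then check the absolute offset with the gripper in view.

Request:
play_rows --motion "-0.01 -0.01 0 0 0 -0.03 0.085;-0.03 -0.03 0 0 0 -0.08 0.085;-0.055 -0.06 0 0 0 -0.15 0.085;-0.08 -0.085 0 0 0 -0.22 0.085;-0.11 -0.115 0 0 0 -0.28 0.085;-0.14 -0.145 0 0 0 -0.339 0.085;-0.17 -0.175 0 0 0 -0.339 0.085;-0.2 -0.205 0 0 0 -0.339 0.085;-0.22 -0.23 0 0 0 -0.339 0.085;-0.235 -0.245 0 0 0 -0.339 0.085"

```text
time_s: 0.93
tool_pos: [0.34, 0.2541, 0.2311]
ee_rot: [[-1.0, 0.001, 0.0], [0.001, 1.0, -0.001], [-0.0, -0.001, -1.0]]
ft_force: [-0.4, -0.1, 0.2]
opening: 0.996
grasp_force: 0.0
```

Request:
play_rows --motion "-0.008 -0.018 0 0 0 0 0.06;-0.022 -0.05 0 0 0 0 0.06;-0.038 -0.085 0 0 0 0 0.06;-0.055 -0.122 0 0 0 0 0.06;-0.072 -0.158 0.01 0 0 0 0.06;-0.088 -0.194 0.02 0 0 0 0.06;-0.102 -0.226 0.03 0 0 0 0.06;-0.114 -0.25 0.03 0 0 0 0.06;-0.12 -0.264 0.03 0 0 0 0.06;-0.1215 -0.2678 0.03 0 0 0 0.06"

```text
time_s: 1.77
tool_pos: [0.4614, -0.013, 0.2001]
ee_rot: [[-1.0, 0.002, -0.002], [0.002, 1.0, -0.0], [0.002, -0.0, -1.0]]
ft_force: [0.3, -0.4, -0.0]
opening: 0.702
grasp_force: 0.0
```

```bash
python3 - <<'E'
from h import *
np.set_printoptions(precision=4,suppress=True)
for i in range(1):
  for n in('top','scene'):
    p,W=cloud(n);cv2.imwrite(f'pics/{n}1.png',p[100:400,150:550,::-1] if n=='top' else p[:300,150:550,::-1])
    t=robot.read_state()['tool_pos']
    m=(W[...,2]>.18)&(W[...,2]<.27)&(abs(W[...,0]-t[0])<.06)&(abs(W[...,1]-t[1])<.08)
    for a in np.arange(.18,.29,.01):
        q=W[(abs(W[...,2]-a)<.005)&(abs(W[...,0]-t[0])<.08)&(abs(W[...,1]-t[1])<.09)]
        if len(q):print(n,round(a,3),len(q),q.min(0)[:2],q.max(0)[:2])
print(robot.read_state()['tool_pos'])
E
```

```text
top 0.22 4 [ 0.4478 -0.0489] [0.4482 0.0229]
top 0.25 18 [ 0.4455 -0.0562] [0.4519 0.0431]
top 0.26 64 [ 0.4453 -0.0733] [0.4587 0.0446]
top 0.27 19 [ 0.4435 -0.0759] [0.451 0.042]
top 0.28 7 [ 0.4428 -0.0647] [0.4478 0.0434]
scene 0.21 23 [ 0.4555 -0.0529] [0.4755 0.0306]
scene 0.22 42 [ 0.4542 -0.0556] [0.476  0.0305]
scene 0.23 38 [ 0.4541 -0.0551] [0.4758 0.0317]
scene 0.24 38 [ 0.4563 -0.0545] [0.4761 0.0311]
scene 0.25 56 [ 0.4559 -0.0712] [0.4776 0.0463]
scene 0.26 163 [ 0.4528 -0.0735] [0.4781 0.05  ]
scene 0.27 108 [ 0.4488 -0.0751] [0.4831 0.0514]
scene 0.28 130 [ 0.4566 -0.0771] [0.4826 0.0513]
[ 0.4611 -0.011   0.2008]
```

View pics/top1.png

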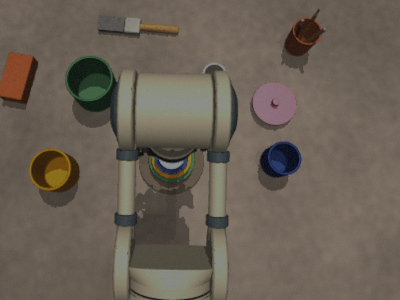

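View pics/scene1.png

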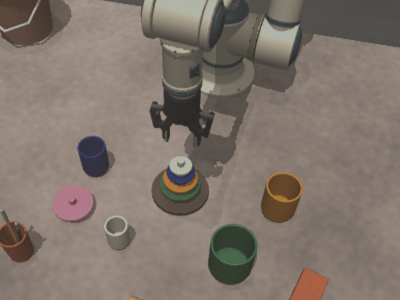

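The top crop shows the arm hiding most of the stack. The scene crop shows the gripper open over the white knob at about crop (180,162), with the fingers on both sides. Scene x reads about +4 mm and top x about −3 mm against the gripper, so their mean is right: stack x ≈ 0.461.

Request:
play_rows --motion "0 -0.001 0.005 0 0 0 0.05;0 -0.001 0.018 0 0 0 0.05;0 -0.001 0.035 0 0 0 0.05;0 -0.001 0.052 0 0 0 0.05;0 -0.001 0.066 0 0 0 0.05;0 -0.001 0.075 0 0 0 0.05;0 -0.001 0.079 0 0 0 0.05;0 -0.001 0.079 0 0 0 0.04;0 -0.001 0.079 0 0 0 0.03;0 -0.001 0.079 0 0 0 0.02"

```text
time_s: 2.7
tool_pos: [0.4617, -0.0115, 0.1233]
ee_rot: [[-1.0, -0.002, 0.002], [-0.002, 1.0, -0.0], [-0.002, -0.0, -1.0]]
ft_force: [-1.0, 0.7, 0.0]
opening: 0.243
grasp_force: 0.2
```

Request:
play_rows --motion "0 0 0 0 0 0 0.01;0 0 0 0 0 0 0;0 0 0 0 0 0 0;0 0 0 0 0 0 0;0 0 0 0 0 0 0;0 0 -0.001 0 0 0 0;0 0 -0.005 0 0 0 0;0 0 -0.013 0 0 0 0;0 0 -0.023 0 0 0 0;0 0 -0.03 0 0 0 0"

```text
time_s: 3.53
tool_pos: [0.4614, -0.0117, 0.1537]
ee_rot: [[-1.0, -0.001, 0.001], [-0.001, 1.0, -0.0], [-0.001, -0.0, -1.0]]
ft_force: [0.5, -0.2, -1.5]
opening: 0.176
grasp_force: 58.5
```

Request:
play_rows --motion "-0.004 -0.002 0 0 0 0 0;-0.015 -0.009 0 0 0 0 0;-0.035 -0.022 0 0 0 0 0;-0.065 -0.04 0 0 0 0 0;-0.095 -0.06 0 0 0 0 0;-0.125 -0.08 0 0 0 0 0;-0.15 -0.096 0 0 0 0 0;-0.168 -0.107 0 0 0 0 0;-0.177 -0.112 0 0 0 0 0;-0.18 -0.114 0 0 0 0 0"

```text
time_s: 4.37
tool_pos: [0.6425, -0.1267, 0.1508]
ee_rot: [[-1.0, -0.0, -0.001], [-0.0, 1.0, 0.0], [0.001, 0.0, -1.0]]
ft_force: [-0.2, -0.6, -1.6]
opening: 0.176
grasp_force: 58.5
```

```bash
cat > chk.py <<'E'
import sys
from h import *
np.set_printoptions(precision=4,suppress=True)
k,oz=sys.argv[1],float(sys.argv[2])  # jar, lid plate-top minus TCP
J=dict(white=(.641,-.1256),blue=(.4407,-.2527),ochre=(.4552,.2401),green=(.6422,.1508))
H,ro,ri=JR[k]
for n in('scene','top'):
    p,W=cloud(n);s=robot.read_state();t=s['tool_pos'];z=t[2]+oz
    try:print(n,'lid',*disc(W,t[:2],z,ro,.004))
    except Exception as e:print(n,'no lid')
    try:print(n,'jar',*annulus(W,J[k],H,ro,ri,.004))
    except Exception as e:print(n,'no jar')
    print(t,s['ft_force'],s['opening'])
E
python3 chk.py white -.0055
```

```text
scene lid [ 0.6461 -0.1266] 219 0.027546306736993417 [ 0.6549 -0.1241] 0.1448326938952525
scene jar [ 0.6442 -0.1259] 113 0.025183706434985284 0.0017747843011213984 0.07945427987067698
[ 0.6421 -0.1264  0.1511] [-1.5243  0.8265  0.0097] 0.17699047637700865
top lid [ 0.6368 -0.1267] 223 0.027902167999794045 [ 0.6259 -0.1252] 0.14461825700461944
top jar [ 0.6375 -0.1254] 102 0.02520845216333611 0.0016768710187048943 0.07907217336279497
[ 0.6415 -0.1257  0.1515] [-0.056  -0.1304  0.205 ] 0.17348240968341821
```

Request:
play_rows --motion "0.0005 0.001 0.003 0 0 0 0;0.0005 0.001 0.01 0 0 0 0;0.0005 0.001 0.02 0 0 0 0;0.0005 0.001 0.03 0 0 0 0;0.0005 0.001 0.039 0 0 0 0;0.0005 0.001 0.046 0 0 0 0;0.0005 0.001 0.051 0 0 0 0;0.0005 0.001 0.055 0 0 0 0;0.0005 0.001 0.057 0 0 0 0;0.0005 0.001 0.058 0 0 0 0"

```text
time_s: 5.3
tool_pos: [0.6408, -0.1244, 0.094]
ee_rot: [[-1.0, -0.001, -0.0], [-0.001, 1.0, 0.0], [0.0, 0.0, -1.0]]
ft_force: [0.7, 0.4, -1.1]
opening: 0.17
grasp_force: 58.5
```

```bash
python3 chk.py white -.0062
```

```text
scene lid [ 0.6439 -0.1249] 202 0.027939286636931963 [ 0.6538 -0.1226] 0.08770715848574909
scene jar [ 0.6455 -0.1256] 47 0.025017704766847563 0.002477315100398681 0.08040729922836024
[ 0.6409 -0.1244  0.0942] [ 0.9398  0.476  -0.2909] 0.17624561470982572
top lid [ 0.6337 -0.1249] 197 0.02747727471687029 [ 0.6239 -0.1231] 0.08761526213923565
top jar [ 0.6356 -0.1256] 28 0.024257435323188605 0.004613053454751581 0.08032240976827659
[ 0.641  -0.1244  0.0945] [-0.7878 -0.1821 -0.1673] 0.17166940002007522
```

Request:
play_rows --motion "-0.001 -0.0005 0.0005 0 0 0 0;-0.001 -0.0005 0.001 0 0 0 0;-0.001 -0.0005 0.0015 0 0 0 0;-0.001 -0.0005 0.002 0 0 0 0;-0.001 -0.0005 0.0023 0 0 0 0;-0.001 -0.0005 0.0026 0 0 0 0;-0.001 -0.0005 0.0026 0 0 0 0;-0.001 -0.0005 0.0026 0 0 0 0;-0.001 -0.0005 0.0026 0 0 0 0;-0.001 -0.0005 0.0026 0 0 0 0"

```text
time_s: 6.23
tool_pos: [0.6422, -0.1248, 0.0927]
ee_rot: [[-1.0, -0.001, 0.001], [-0.001, 1.0, -0.0], [-0.001, -0.0, -1.0]]
ft_force: [-1.0, -1.2, 5.1]
opening: 0.178
grasp_force: 59.1
```

Request:
play_rows --motion "0 0 0 0 0 0 0.025;0 0 0 0 0 0 0.035;0 0 0 0 0 0 0.045;0 0 -0.001 0 0 0 0.05;0 0 -0.006 0 0 0 0.05;0 0 -0.02 0 0 0 0.05;0 0 -0.04 0 0 0 0.05;0 0 -0.06 0 0 0 0.05;0 0 -0.075 0 0 0 0.05;0 0 -0.08 0 0 0 0.05"

```text
time_s: 7.07
tool_pos: [0.6431, -0.1252, 0.1769]
ee_rot: [[-1.0, -0.001, 0.006], [-0.001, 1.0, -0.002], [-0.006, -0.002, -1.0]]
ft_force: [-0.1, 0.4, 0.4]
opening: 0.586
grasp_force: 0.0
```

Request:
play_rows --motion "0.005 0.002 0 0 0 0 0.05;0.015 0.009 0 0 0 0 0.05;0.035 0.022 0 0 0 0 0.05;0.065 0.04 0 0 0 0 0.05;0.095 0.06 0 0 0 0 0.05;0.125 0.08 0 0 0 0 0.05;0.15 0.094 0 0 0 0 0.05;0.168 0.105 0 0 0 0 0.05;0.178 0.109 0 0 0 0 0.05;0.181 0.111 0 0 0 0 0.05"

```text
time_s: 7.9
tool_pos: [0.4588, -0.0132, 0.171]
ee_rot: [[-1.0, -0.002, -0.001], [-0.002, 1.0, 0.0], [0.001, 0.0, -1.0]]
ft_force: [0.0, 1.0, -0.8]
opening: 0.586
grasp_force: 0.0
```

```bash
cat > stk.py <<'E'
import sys
from h import *
np.set_printoptions(precision=4,suppress=True)
k,H,r=sys.argv[1],float(sys.argv[2]),float(sys.argv[3]);J=dict(white=(.641,-.1256,.086,.028),blue=(.4407,-.2527,.098,.036),ochre=(.4552,.2401,.110,.044),green=(.6422,.1508,.122,.052))
for n in('scene','top'):
    p,W=cloud(n)
    for nm,c,h,rr in(('seated',J[k][:2],J[k][2],J[k][3]),('next plate',(.4616,-.0137),H,r),('next knob',(.4616,-.0137),H+.018,.009)):
        try:
            q=W[(abs(W[...,2]-h)<.006)&(np.hypot(W[...,0]-c[0],W[...,1]-c[1])<rr-.003)]
            A=np.c_[q[:,:2]-c,np.ones(len(q))];print(n,nm,disc(W,c,h,rr,.003),'slope',np.linalg.lstsq(A,q[:,2],rcond=None)[0])
        except Exception as e:print(n,nm,'none')
print(robot.read_state()['tool_pos'])
E
python3 stk.py white .092 .036
```

```text
scene seated (array([ 0.6449, -0.1251]), 300, np.float64(0.02899126567611099), array([ 0.6458, -0.1241]), np.float64(0.08617468317745547)) slope [ 0.0059 -0.0069  0.0864]
scene next plate (array([ 0.4641, -0.0136]), 416, np.float64(0.03653050287914615), array([ 0.4664, -0.0132]), np.float64(0.09159629466475183)) slope [ 0.0061 -0.0093  0.0916]
scene next knob (array([ 0.4643, -0.014 ]), 32, np.float64(0.0092546862092303), array([ 0.4646, -0.0139]), np.float64(0.109639240790707)) slope [-0.1055 -0.0097  0.1101]
top seated (array([ 0.6387, -0.1246]), 319, np.float64(0.02789937776385552), array([ 0.6405, -0.1239]), np.float64(0.08590885500242035)) slope [-0.0091  0.0028  0.0858]
top next plate (array([ 0.4487, -0.0131]), 219, np.float64(0.033937350729024755), array([ 0.4353, -0.0103]), np.float64(0.09144276080892598)) slope [0.0757 0.0029 0.0934]
top next knob none
[ 0.4602 -0.0138  0.1712]
```

White is seated: its plate is at 0.086 m, level, and centred within about 1 mm. Next is blue.

Request:
play_rows --motion "-0.001 0 0.005 0 0 0 0.05;-0.001 0 0.018 0 0 0 0.05;-0.001 0 0.033 0 0 0 0.05;-0.001 0 0.05 0 0 0 0.05;-0.001 0 0.063 0 0 0 0.05;-0.001 0 0.071 0 0 0 0.05;-0.001 0 0.075 0 0 0 0.05;-0.001 0 0.075 0 0 0 0.04;-0.001 0 0.075 0 0 0 0.03;-0.001 0 0.075 0 0 0 0.02"

```text
time_s: 8.83
tool_pos: [0.4623, -0.0142, 0.0977]
ee_rot: [[-1.0, -0.001, 0.002], [-0.001, 1.0, -0.0], [-0.002, -0.0, -1.0]]
ft_force: [0.7, -0.1, -0.6]
opening: 0.244
grasp_force: 0.0
```

Request:
play_rows --motion "0 0 0 0 0 0 0.01;0 0 0 0 0 0 0;0 0 0 0 0 0 0;0 0 0 0 0 0 0;0 0 -0.001 0 0 0 0;0 0 -0.005 0 0 0 0;0 0 -0.015 0 0 0 0;0 0 -0.03 0 0 0 0;0 0 -0.043 0 0 0 0;0 0 -0.05 0 0 0 0"

```text
time_s: 9.67
tool_pos: [0.4623, -0.0141, 0.1492]
ee_rot: [[-1.0, -0.001, 0.003], [-0.001, 1.0, -0.0], [-0.003, -0.0, -1.0]]
ft_force: [0.4, -0.4, -0.7]
opening: 0.177
grasp_force: 58.6
```

Request:
play_rows --motion "0.001 -0.006 0 0 0 0 0;0.002 -0.022 0 0 0 0 0;0.005 -0.05 0 0 0 0 0;0.008 -0.085 0 0 0 0 0;0.011 -0.122 0 0 0 0 0;0.014 -0.16 0 0 0 0 0;0.017 -0.193 0 0 0 0 0;0.019 -0.219 0 0 0 0 0;0.02 -0.234 0 0 0 0 0;0.0205 -0.239 0 0 0 0 0"

```text
time_s: 10.5
tool_pos: [0.4404, -0.2556, 0.1457]
ee_rot: [[-1.0, 0.002, -0.002], [0.002, 1.0, 0.0], [0.002, 0.0, -1.0]]
ft_force: [0.5, -0.2, -0.6]
opening: 0.174
grasp_force: 58.7
```

```bash
python3 chk.py blue -.006
```

```text
scene lid [ 0.4429 -0.2552] 326 0.035898607491416594 [ 0.4512 -0.2507] 0.13920018966860442
scene jar [ 0.4442 -0.2532] 115 0.03317498461893642 0.001954366122696023 0.09136306825410954
[ 0.4405 -0.255   0.1457] [-0.3993 -0.4898 -2.3601] 0.17480041795296555
top lid [ 0.4384 -0.247 ] 175 0.03377776604592387 [ 0.4341 -0.2376] 0.1392301573778946
top jar [ 0.4377 -0.2527] 84 0.03325943079765395 0.001542832728033571 0.09152567448028082
[ 0.4409 -0.2537  0.1459] [ 0.8667  0.5396 -1.0465] 0.17486145777937487
```

Request:
play_rows --motion "-0.0003 0.0008 0.003 0 0 0 0;-0.0003 0.0008 0.01 0 0 0 0;-0.0003 0.0008 0.018 0 0 0 0;-0.0003 0.0008 0.026 0 0 0 0;-0.0003 0.0008 0.032 0 0 0 0;-0.0003 0.0008 0.036 0 0 0 0;-0.0003 0.0008 0.038 0 0 0 0;-0.0003 0.0008 0.04 0 0 0 0;-0.0003 0.0008 0.041 0 0 0 0;-0.0003 0.0008 0.0415 0 0 0 0"

```text
time_s: 11.43
tool_pos: [0.4419, -0.2524, 0.1053]
ee_rot: [[-1.0, -0.001, 0.0], [-0.001, 1.0, -0.0], [-0.0, -0.0, -1.0]]
ft_force: [-0.7, 0.5, -0.9]
opening: 0.173
grasp_force: 58.7
```

Request:
play_rows --motion "0 0 0 0 0 0 0;0 0 0 0 0 0 0;0 0 0.0004 0 0 0 0;0 0 0.0008 0 0 0 0;0 0 0.0012 0 0 0 0;0 0 0.0012 0 0 0 0;0 0 0.0012 0 0 0 0;0 0 0.0012 0 0 0 0;0 0 0.0012 0 0 0 0;0 0 0.0012 0 0 0 0"

```text
time_s: 12.27
tool_pos: [0.442, -0.2524, 0.1045]
ee_rot: [[-1.0, -0.001, 0.001], [-0.001, 1.0, -0.001], [-0.001, -0.001, -1.0]]
ft_force: [-0.9, 0.8, 4.2]
opening: 0.174
grasp_force: 59.3
```

Request:
play_rows --motion "0 0 0 0 0 0 0.025;0 0 0 0 0 0 0.035;0 0 0 0 0 0 0.045;0 0 -0.001 0 0 0 0.05;0 0 -0.006 0 0 0 0.05;0 0 -0.02 0 0 0 0.05;0 0 -0.038 0 0 0 0.05;0 0 -0.05 0 0 0 0.05;0 0 -0.058 0 0 0 0.05;0 0 -0.06 0 0 0 0.05"

```text
time_s: 13.1
tool_pos: [0.4424, -0.2527, 0.1662]
ee_rot: [[-1.0, -0.001, 0.003], [-0.001, 1.0, -0.002], [-0.003, -0.002, -1.0]]
ft_force: [-0.1, -0.8, -0.1]
opening: 0.585
grasp_force: 0.0
```

Request:
play_rows --motion "-0.001 0.006 0 0 0 0 0.05;-0.002 0.022 0 0 0 0 0.05;-0.005 0.05 0 0 0 0 0.05;-0.008 0.085 0 0 0 0 0.05;-0.011 0.122 0 0 0 0 0.05;-0.014 0.16 0 0 0 0 0.05;-0.017 0.193 0 0 0 0 0.05;-0.019 0.219 0 0 0 0 0.05;-0.02 0.234 0 0 0 0 0.05;-0.0205 0.239 0 0 0 0 0.05"

```text
time_s: 13.93
tool_pos: [0.4614, -0.0106, 0.1628]
ee_rot: [[-1.0, -0.005, -0.002], [-0.005, 1.0, 0.001], [0.002, 0.001, -1.0]]
ft_force: [-0.2, -0.3, -0.8]
opening: 0.586
grasp_force: 0.0
```

```bash
python3 stk.py blue .066 .044
```

```text
scene seated (array([ 0.4436, -0.2524]), 387, np.float64(0.03801087327066597), array([ 0.4459, -0.2506]), np.float64(0.09813256462616454)) slope [-0.0042  0.0001  0.0983]
scene next plate (array([ 0.4651, -0.0153]), 610, np.float64(0.04449498286130809), array([ 0.4671, -0.0137]), np.float64(0.06596006165496787)) slope [ 0.0006 -0.0017  0.0658]
scene next knob (array([ 0.464 , -0.0141]), 33, np.float64(0.009608020177061732), array([ 0.4655, -0.0142]), np.float64(0.08375278268288465)) slope [0.331  0.1934 0.0839]
top seated (array([ 0.4378, -0.2516]), 770, np.float64(0.035790421922112715), array([ 0.4373, -0.2511]), np.float64(0.09793803336183526)) slope [-0.0063 -0.0046  0.098 ]
top next plate (array([ 0.4561, -0.0135]), 441, np.float64(0.04316120193027374), array([ 0.4361, -0.0132]), np.float64(0.06579965590531982)) slope [ 0.0016 -0.0002  0.0656]
top next knob none
[ 0.4616 -0.0125  0.1631]
```

Blue is seated and level. Next is ochre.

Request:
play_rows --motion "0 -0.0007 0.005 0 0 0 0.05;0 -0.0007 0.02 0 0 0 0.05;0 -0.0007 0.04 0 0 0 0.05;0 -0.0007 0.06 0 0 0 0.05;0 -0.0007 0.076 0 0 0 0.05;0 -0.0007 0.086 0 0 0 0.05;0 -0.0007 0.091 0 0 0 0.05;0 -0.0007 0.0925 0 0 0 0.04;0 -0.0007 0.0925 0 0 0 0.03;0 -0.0007 0.0925 0 0 0 0.02"

```text
time_s: 14.87
tool_pos: [0.4626, -0.0143, 0.0725]
ee_rot: [[-1.0, -0.001, 0.002], [-0.001, 1.0, -0.0], [-0.002, -0.0, -1.0]]
ft_force: [0.1, 0.5, 0.2]
opening: 0.244
grasp_force: 0.0
```

Request:
play_rows --motion "0 0 0 0 0 0 0.01;0 0 0 0 0 0 0;0 0 0 0 0 0 0;0 0 0 0 0 0 0;0 0 -0.001 0 0 0 0;0 0 -0.006 0 0 0 0;0 0 -0.02 0 0 0 0;0 0 -0.042 0 0 0 0;0 0 -0.065 0 0 0 0;0 0 -0.085 0 0 0 0"

```text
time_s: 15.7
tool_pos: [0.4616, -0.0138, 0.1573]
ee_rot: [[-1.0, -0.001, -0.001], [-0.001, 1.0, 0.0], [0.001, 0.0, -1.0]]
ft_force: [0.5, 0.5, -1.0]
opening: 0.176
grasp_force: 58.6
```

Request:
play_rows --motion "0 0.006 0 0 0 0 0;0.001 0.022 0 0 0 0 0;0.001 0.052 0 0 0 0 0;0.002 0.09 0 0 0 0 0;0.003 0.13 0 0 0 0 0;0.004 0.17 0 0 0 0 0;0.005 0.206 0 0 0 0 0;0.006 0.234 0 0 0 0 0;0.006 0.249 0 0 0 0 0;0.006 0.2543 0 0 0 0 0"

```text
time_s: 16.53
tool_pos: [0.4543, 0.2429, 0.1546]
ee_rot: [[-1.0, -0.005, -0.003], [-0.005, 1.0, -0.0], [0.003, -0.0, -1.0]]
ft_force: [-0.3, -0.1, -1.7]
opening: 0.171
grasp_force: 58.8
```

```bash
python3 chk.py ochre -.0065
```

```text
scene lid [0.457 0.242] 633 0.04458148798381333 [0.4649 0.2422] 0.14703051499304576
scene jar [0.4585 0.2401] 135 0.04118637005434746 0.0018768914585819074 0.10365846971568235
[0.4546 0.2423 0.1548] [-0.89   -0.4447 -1.2549] 0.17019755504154307
top lid [0.451  0.2383] 462 0.043187815000935464 [0.4439 0.225 ] 0.14729207074770095
top jar [0.4518 0.2403] 142 0.041298531612243304 0.0016509305485098485 0.10357884206864496
[0.4549 0.2409 0.155 ] [ 0.8113 -0.2147 -0.5592] 0.17222725859489743
```

Request:
play_rows --motion "-0.0008 -0.0004 0.003 0 0 0 0;-0.0008 -0.0004 0.009 0 0 0 0;-0.0008 -0.0004 0.017 0 0 0 0;-0.0008 -0.0004 0.024 0 0 0 0;-0.0008 -0.0004 0.03 0 0 0 0;-0.0008 -0.0004 0.033 0 0 0 0;-0.0008 -0.0004 0.035 0 0 0 0;-0.0008 -0.0004 0.0362 0 0 0 0;-0.0008 -0.0004 0.037 0 0 0 0;-0.0008 -0.0004 0.0375 0 0 0 0"

```text
time_s: 17.47
tool_pos: [0.4567, 0.24, 0.1192]
ee_rot: [[-1.0, -0.001, 0.001], [-0.001, 1.0, 0.0], [-0.001, 0.0, -1.0]]
ft_force: [0.6, -0.4, -1.0]
opening: 0.173
grasp_force: 58.8
```

Request:
play_rows --motion "0 0 0 0 0 0 0;0 0 0 0 0 0 0;0 0 0.0004 0 0 0 0;0 0 0.0008 0 0 0 0;0 0 0.0012 0 0 0 0;0 0 0.0012 0 0 0 0;0 0 0.0012 0 0 0 0;0 0 0.0012 0 0 0 0;0 0 0.0012 0 0 0 0;0 0 0.0012 0 0 0 0"

```text
time_s: 18.3
tool_pos: [0.4565, 0.2399, 0.1178]
ee_rot: [[-1.0, -0.001, 0.0], [-0.001, 1.0, 0.0], [-0.0, 0.0, -1.0]]
ft_force: [0.8, 0.3, -2.1]
opening: 0.171
grasp_force: 58.7
```

Request:
play_rows --motion "0 0 0.0003 0 0 0 0;0 0 0.0006 0 0 0 0;0 0 0.0009 0 0 0 0;0 0 0.0012 0 0 0 0;0 0 0.0015 0 0 0 0;0 0 0.0017 0 0 0 0;0 0 0.0017 0 0 0 0;0 0 0.0017 0 0 0 0;0 0 0.0017 0 0 0 0;0 0 0.0017 0 0 0 0"

```text
time_s: 19.13
tool_pos: [0.4566, 0.24, 0.1173]
ee_rot: [[-1.0, -0.001, 0.001], [-0.001, 1.0, 0.0], [-0.001, 0.0, -1.0]]
ft_force: [-2.5, -1.4, 5.8]
opening: 0.174
grasp_force: 59.4
```

Request:
play_rows --motion "0 0 0 0 0 0 0.025;0 0 0 0 0 0 0.035;0 0 0 0 0 0 0.045;0 0 -0.001 0 0 0 0.05;0 0 -0.006 0 0 0 0.05;0 0 -0.02 0 0 0 0.05;0 0 -0.035 0 0 0 0.05;0 0 -0.045 0 0 0 0.05;0 0 -0.05 0 0 0 0.05;0 0 -0.05 0 0 0 0.05"

```text
time_s: 19.97
tool_pos: [0.4571, 0.2402, 0.1678]
ee_rot: [[-1.0, -0.001, 0.003], [-0.001, 1.0, 0.001], [-0.003, 0.001, -1.0]]
ft_force: [-0.2, 0.4, -0.3]
opening: 0.586
grasp_force: 0.0
```

Request:
play_rows --motion "0 -0.006 0 0 0 0 0.05;-0.001 -0.022 0 0 0 0 0.05;-0.001 -0.052 0 0 0 0 0.05;-0.002 -0.09 0 0 0 0 0.05;-0.003 -0.13 0 0 0 0 0.05;-0.004 -0.17 0 0 0 0 0.05;-0.005 -0.206 0 0 0 0 0.05;-0.005 -0.234 0 0 0 0 0.05;-0.006 -0.249 0 0 0 0 0.05;-0.006 -0.2545 0 0 0 0 0.05"

```text
time_s: 20.8
tool_pos: [0.4621, -0.0172, 0.1649]
ee_rot: [[-1.0, 0.002, -0.002], [0.002, 1.0, -0.001], [0.002, -0.001, -1.0]]
ft_force: [-0.5, 0.2, -0.7]
opening: 0.584
grasp_force: 0.0
```

```bash
python3 stk.py ochre .040 .052
```

```text
scene seated (array([0.459 , 0.2399]), 728, np.float64(0.04501685893148526), array([0.4611, 0.2396]), np.float64(0.10998910919205432)) slope [ 0.002  -0.0016  0.1099]
scene next plate (array([ 0.4649, -0.0157]), 842, np.float64(0.05330571083558268), array([ 0.4674, -0.0153]), np.float64(0.03986438419327886)) slope [-0.0008 -0.0015  0.0399]
scene next knob (array([ 0.465 , -0.0153]), 30, np.float64(0.008891047307647162), array([ 0.4654, -0.0156]), np.float64(0.05788879189787988)) slope [-0.1437 -0.1879  0.0579]
top seated (array([0.4526, 0.2398]), 1270, np.float64(0.04395738557174789), array([0.4522, 0.2399]), np.float64(0.10979144185019268)) slope [-0.0026  0.0014  0.1099]
top next plate (array([ 0.4575, -0.0152]), 708, np.float64(0.05123933714850313), array([ 0.4362, -0.0124]), np.float64(0.039761221418560706)) slope [-0.0081 -0.0013  0.0396]
top next knob none
[ 0.4623 -0.0153  0.1652]
```

Ochre is seated and level. Next is green.

Request:
play_rows --motion "0 -0.0005 0.006 0 0 0 0.05;0 -0.0005 0.025 0 0 0 0.05;0 -0.0005 0.05 0 0 0 0.05;0 -0.0005 0.075 0 0 0 0.05;0 -0.0005 0.097 0 0 0 0.05;0 -0.0005 0.111 0 0 0 0.05;0 -0.0005 0.118 0 0 0 0.05;0 -0.0005 0.12 0 0 0 0.04;0 -0.0005 0.12 0 0 0 0.03;0 -0.0005 0.12 0 0 0 0.02"

```text
time_s: 21.73
tool_pos: [0.4634, -0.0147, 0.0471]
ee_rot: [[-1.0, -0.002, 0.002], [-0.002, 1.0, -0.0], [-0.002, -0.0, -1.0]]
ft_force: [-0.3, 0.4, 0.6]
opening: 0.237
grasp_force: 0.0
```

Request:
play_rows --motion "0 0 0 0 0 0 0.01;0 0 0 0 0 0 0;0 0 0 0 0 0 0;0 0 0 0 0 0 0;0 0 -0.001 0 0 0 0;0 0 -0.006 0 0 0 0;0 0 -0.02 0 0 0 0;0 0 -0.045 0 0 0 0;0 0 -0.07 0 0 0 0;0 0 -0.095 0 0 0 0"

```text
time_s: 22.57
tool_pos: [0.4619, -0.0152, 0.1412]
ee_rot: [[-1.0, -0.001, -0.003], [-0.001, 1.0, -0.0], [0.003, -0.0, -1.0]]
ft_force: [1.0, -0.4, -2.5]
opening: 0.17
grasp_force: 58.6
```

Request:
play_rows --motion "0 0 -0.015 0 0 0 0;0 0 -0.025 0 0 0 0;0 0 -0.03 0 0 0 0;0 0 -0.03 0 0 0 0;-0.004 0.003 -0.03 0 0 0 0;-0.014 0.013 -0.03 0 0 0 0;-0.03 0.027 -0.03 0 0 0 0;-0.045 0.041 -0.03 0 0 0 0;-0.055 0.05 -0.03 0 0 0 0;-0.06 0.055 -0.03 0 0 0 0"

```text
time_s: 23.4
tool_pos: [0.523, 0.0413, 0.1687]
ee_rot: [[-1.0, -0.002, -0.003], [-0.002, 1.0, 0.0], [0.003, 0.0, -1.0]]
ft_force: [0.5, -0.9, -2.1]
opening: 0.171
grasp_force: 58.7
```

Request:
play_rows --motion "-0.004 0.004 0 0 0 0 0;-0.014 0.013 0 0 0 0 0;-0.03 0.028 0 0 0 0 0;-0.05 0.046 0 0 0 0 0;-0.07 0.064 0 0 0 0 0;-0.09 0.083 0 0 0 0 0;-0.105 0.097 0 0 0 0 0;-0.115 0.106 0 0 0 0 0;-0.12 0.11 0 0 0 0 0;-0.1207 0.1112 0 0 0 0 0"

```text
time_s: 24.23
tool_pos: [0.6434, 0.1516, 0.1698]
ee_rot: [[-1.0, -0.002, -0.002], [-0.002, 1.0, -0.0], [0.002, -0.0, -1.0]]
ft_force: [-1.3, 0.3, -1.5]
opening: 0.171
grasp_force: 58.7
```

```bash
python3 chk.py green -.0068
```

```text
scene lid [0.6455 0.1515] 1024 0.05205517482356183 [0.6587 0.1514] 0.16209343621079725
scene jar [0.6456 0.1507] 187 0.049202205081006006 0.0017837875610728026 0.11535228266339971
[0.6431 0.1513 0.1702] [-0.6104 -0.1847 -1.7693] 0.17707327015754967
top lid [0.6373 0.151 ] 635 0.051451041860591705 [0.6176 0.1639] 0.16224635973709264
top jar [0.6394 0.1512] 91 0.04939993443321206 0.0015607561173155004 0.11525858997116271
[0.6429 0.1509 0.1706] [ 0.2951 -0.5567 -0.8801] 0.17045441285510168
```

Request:
play_rows --motion "-0.0006 -0.0003 0.003 0 0 0 0;-0.0006 -0.0003 0.01 0 0 0 0;-0.0006 -0.0003 0.018 0 0 0 0;-0.0006 -0.0003 0.026 0 0 0 0;-0.0006 -0.0003 0.032 0 0 0 0;-0.0006 -0.0003 0.036 0 0 0 0;-0.0006 -0.0003 0.038 0 0 0 0;-0.0006 -0.0003 0.039 0 0 0 0;-0.0006 -0.0003 0.04 0 0 0 0;-0.0006 -0.0003 0.0405 0 0 0 0"

```text
time_s: 25.17
tool_pos: [0.6441, 0.1511, 0.1309]
ee_rot: [[-1.0, -0.001, 0.001], [-0.001, 1.0, 0.0], [-0.001, 0.0, -1.0]]
ft_force: [-0.1, 0.2, -1.6]
opening: 0.175
grasp_force: 58.7
```

Request:
play_rows --motion "0 0 0 0 0 0 0;0 0 0 0 0 0 0;0 0 0.0004 0 0 0 0;0 0 0.0008 0 0 0 0;0 0 0.0012 0 0 0 0;0 0 0.0016 0 0 0 0;0 0 0.0018 0 0 0 0;0 0 0.0018 0 0 0 0;0 0 0.0018 0 0 0 0;0 0 0.0018 0 0 0 0"

```text
time_s: 26.0
tool_pos: [0.644, 0.1511, 0.1297]
ee_rot: [[-1.0, -0.001, 0.001], [-0.001, 1.0, 0.0], [-0.001, 0.0, -1.0]]
ft_force: [-2.4, -0.1, 5.7]
opening: 0.174
grasp_force: 59.3
```

Contact at the expected height, so I'll release and retreat. I lift straight up, then back toward the base so all the jars can be seen.

Request:
play_rows --motion "0 0 0 0 0 0 0.025;0 0 0 0 0 0 0.035;0 0 0 0 0 0 0.045;0 0 -0.001 0 0 0 0.05;0 0 -0.006 0 0 0 0.05;0 0 -0.02 0 0 0 0.05;0 0 -0.04 0 0 0 0.05;0 0 -0.055 0 0 0 0.05;0 0 -0.065 0 0 0 0.05;0 0 -0.07 0 0 0 0.05"

```text
time_s: 26.83
tool_pos: [0.6447, 0.1512, 0.2023]
ee_rot: [[-1.0, -0.001, 0.004], [-0.001, 1.0, 0.001], [-0.004, 0.001, -1.0]]
ft_force: [-0.2, -1.1, -0.0]
opening: 0.586
grasp_force: 0.0
```

Request:
play_rows --motion "0.006 -0.004 0 0 0 0 0.05;0.02 -0.015 0 0 0 0 0.05;0.045 -0.035 0 0 0 0 0.05;0.075 -0.055 0 0 0 0 0.05;0.105 -0.08 0 0 0 0 0.05;0.135 -0.1 0 0 0 0 0.05;0.165 -0.12 0 0 0 0 0.05;0.185 -0.14 0 0 0 0 0.05;0.2 -0.15 0 0 0 0 0.05;0.205 -0.15 0 0 0 0 0.05"

```text
time_s: 27.67
tool_pos: [0.4369, -0.0009, 0.1981]
ee_rot: [[-1.0, 0.001, -0.001], [0.001, 1.0, -0.001], [0.001, -0.001, -1.0]]
ft_force: [0.1, 0.3, 0.0]
opening: 0.584
grasp_force: 0.0
```

```bash
python3 - <<'E'
from h import *
np.set_printoptions(precision=4,suppress=True)
J=dict(white=(.641,-.1256,.086,.028),blue=(.4407,-.2527,.098,.036),ochre=(.4552,.2401,.110,.044),green=(.6422,.1508,.122,.052))
for n in('scene','top'):
    p,W=cloud(n);cv2.imwrite(f'pics/{n}2.png',p[:,:,::-1])
    for k,(x,y,h,r) in J.items():
        q=W[(abs(W[...,2]-h)<.006)&(np.hypot(W[...,0]-x,W[...,1]-y)<r-.003)]
        d=disc(W,(x,y),h,r,.003);print(n,k,d[0],d[4],np.linalg.lstsq(np.c_[q[:,:2],np.ones(len(q))],q[:,2],rcond=None)[0][:2])
s=robot.read_state();print(s['tool_pos'],s['ft_force'])
E
```

```text
scene white [ 0.644  -0.1247] 0.08599150477752276 [-0.0121  0.0027]
scene blue [ 0.4433 -0.2524] 0.09804658137553218 [ 0.0041 -0.0014]
scene ochre [0.4587 0.2395] 0.10981009928745725 [ 0.0111 -0.0009]
scene green [0.6452 0.1515] 0.1219481414312781 [0.0024 0.0033]
top white [ 0.638  -0.1248] 0.08569593264268079 [-0.0067  0.0014]
top blue [ 0.4377 -0.2512] 0.09793752011142393 [-0.0117  0.0006]
top ochre [0.4529 0.2401] 0.10977082184623393 [-0.0027 -0.0002]
top green [0.6394 0.1511] 0.12168182150336221 [-0.002  -0.0003]
[0.4384 0.0007 0.1983] [ 0.3549 -0.1614  0.801 ]
```

View pics/scene2.png

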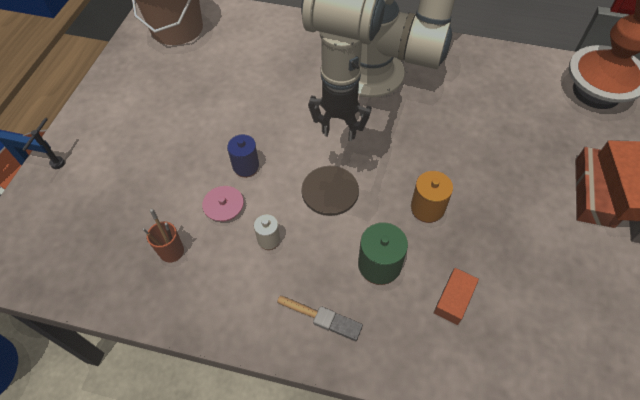

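The scene picture shows every jar closed with its own lid: white (266,230), blue (242,155), ochre (432,195) and green (383,252). All are level and centred, the shelf at (330,190) is empty, and the brick and tool pot have not moved.

```bash
python3 -c "
from bench import robot
print(robot.sign_off())"
```

```text
the job is handed in; nothing more can be done
None
```

All four jars are closed with their own lids, seated and level within about 2 mm of centre by the last camera check; the brick and tool pot look unmoved, and the job is handed in at about 28 s of robot time, with no verdict returned.

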